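# Unchock a tipping bucket and lift it off its trunnions

## Robot

A 6-joint arm with a two-finger parallel gripper is mounted at the origin on the work surface. World frame = base frame: x ahead of the robot, y to its left, z up, the work surface at z = 0. Lengths are in mm, angles in rad, forces in N, time in s.
With the tool pointing down it reaches from about 350 to 775 mm from the base axis. Payload 7.3 kg.
Tool frame: the origin (TCP) lies between the finger pads; the fingertips stand 22 mm ahead of it and the grasp point (between the pads) lies 3 mm ahead of it (nose_length is the distance from the TCP to the fingertips, in mm); z points along the fingers, y is the direction in which the jaws open and shut (so a half turn about z gives the same grasp; the last joint's range is limited). The gripper opens to 92 mm and grips with 3 to 60 N. Pads are 19 mm wide; open, the fingers measure 130 mm over their backs; the gripper's body (75 mm by 190 mm) begins 47 mm behind the grasp point.
Start: joints at [-0.146, 0.342, 1.524, -0, 1.275, -0.146], TCP at [525.017, 0.02, 248.741] pointing down, gripper open.
Joint ranges: [-2.53, 2.53], [-0.77, 2.02], [0.04, 2.7], [-1, 4.14], [0.28, 2.66], [-3.11, 3.11]. Speed limits (rad/s): [2.57, 2.57, 3.14, 3.14, 3.14, 3.14].

## Interface

Orientations are given as [roll, pitch, yaw] about the fixed x, y, z axes, in that order (R = Rz(yaw) Ry(pitch) Rx(roll)).
In Python, from plant import get_obs, capture, close_job, nose_length gives the robot as it stands.
- The arm moves only by the tool step_arm, never from a script. Its argument "increments" is text: rows parted by semicolons, each of 7 numbers parted by spaces: the turn, a rotation vector about the tool's x, y, z in rad, then the shift along the tool's x, y, z in mm, then the opening, from -1 (shut) to 1 (fully open). A call has 1 to 20 rows; each row is the pose to reach, as a shift and turn from the pose commanded when the call began, along the tool's axes at that moment; what a row does not reach only later rows make up. A row lasts 1/8 s, in which the tool goes at most 62.5 mm and 10.7 degrees, less where a joint would pass 70% of its speed; a pose out of reach is approached as far as the arm can. A call with a gripper value outside its range is refused whole. The fingers move at their own pace and stop on an object; the grip force is fixed at half the most. Time passes only in rows, so rows that repeat a pose let the fingers close. It gives the time, the measured TCP pose, the force and the opening at its end, in the units of the state.
- get_obs(): the state, without advancing time (a new reading comes with each control period).
- capture(name): name is "scene" or "side" or "wrist"; returns a dict with "frame" (480x640x3 uint8, red, green, blue), "K" (3x3 intrinsics, pixels), "distortion" ([k1, k2, p1, p2, k3] as OpenCV has them; the pictures are not rectified), "extrinsics" (4x4, takes a point from world to camera coordinates); the wrist camera has in their place "tool_from_camera" (4x4, takes a point from camera to tool coordinates, whose origin is the TCP and whose axes are the flange's). Camera axes: x right, y down, z forward; pixel columns grow to the right and rows downward; lengths in mm; the calibration is good to about 2 mm. A picture is of the moment at which its call begins: read the wrist's pose just before it. There is no depth.
- close_job(): hands the job in, once; it reports no verdict.
The state is a dict: "time": time; "joint_positions": joint angles; "dq": joint speeds; "tau": joint torques, N m; "tool_pos": TCP position; "tcp_rot": TCP orientation; "contact_force": force on the tool from outside, world axes, zero at the start; "moment": the same for the moment, N m; "grip_width": finger opening in mm.
Only numpy, scipy, OpenCV 4.12 (cv2) and the standard library are available. Lean on these libraries where they do the work, as an engineer would, in place of code of your own. Each camera call takes 0.05 s, during which the arm holds its last target.

## Task

Pull the black chock plate out of the gap behind the hanging bucket while the bucket still hangs in its seats, and put the plate in the empty cardboard carton. Then lift the bucket by its handle off the stand: its trunnion pins come up only through the gates in the keeper strips somewhere in front of the seats, so feel for them and do not force the pins against the strips. Keep the bucket upright with the capacitors in it, set it down flat in the empty white tray, standing before you let go, and leave the other things where they are.

Things in the scene. Friction and masses are not known exactly. Their poses are not given: they have to be found in the camera images.
- stand: Grey fixed stand. Origin: centre of its underside, below the seats; x to its back, z up. Base 205 x 150 x 10 mm. Cheeks 8 mm thick at |y| 50 to 58 mm, open in front, hold the bucket between them. Back plate at x = 71 to 79 mm, top z = 110 mm. Along each cheek a level slot for a pin: at x = 0 a saddle 14 mm long (floor z = 95 mm), elsewhere floor z = 99 mm, roof z = 115 mm.
- seat (a point): Trunnion axis when seated: x = y = 0, z = 100 mm in the stand's frame. Steel keeper strips (|y| 50 to 74 mm, z = 115 to 123 mm) roof the slots. Each has one gap, the gate, 22 mm long, same x on both sides; pins leave upward only there. It is clamped anew each time: gate centre 25 to 60 mm in front of the seat (-x), to be seen or felt. Posts stop a pin's centre at x = +11 and -75 mm.
- bucket: Loose aluminium bucket 110 x 90 x 85 mm (x, y, z), pouring lip in front to x = -75 mm, three capacitors in it; 0.45 to 0.75 kg in all. Origin: centre of its underside. Round pins 10 mm thick along y, |y| 45 to 66 mm, 70 mm above the underside. Its underside hangs 30 mm above the stand's; it swings freely about y and noses down some degrees when the chock is out.
- trunnion_axis (a point): Middle of the bucket's trunnion axis, 70 mm above its underside.
- bail (a point): Middle of the bucket's rigid handle bar: a flat-sided bar 14 mm thick (x), 16 mm high, 90 mm long along y, its centre 150 mm above the underside; end straps 16 mm wide join it to the side walls.
- chock: Loose black plastic plate 14 x 50 x 145 mm (x thick, y wide, z tall), 0.1 kg, standing on the stand's base in the 16 mm gap between bucket and back plate; its top 40 mm stand clear above both. Origin: centre of its lower end.
- chock_top (a point): Centre of the chock's top edge, 145 mm from its origin.
- carton: Empty cardboard carton, open, 200 x 140 x 50 mm (x, y, z), walls 5 mm, fixed. Origin: centre of its underside.
- tray: Empty white tray 240 x 190 x 30 mm (x, y, z), walls and floor 5 mm, fixed. Origin: centre of its underside.
- can0: Black capacitor, 30 mm thick, 48 mm tall, loose in the bucket. Origin: centre of its foot.
- can1: Black capacitor, 30 mm thick, 48 mm tall, loose in the bucket. Origin: centre of its foot.
- can2: Black capacitor, 30 mm thick, 48 mm tall, loose in the bucket. Origin: centre of its foot.
- jar: Bystander: jar 68 mm thick, 105 mm tall, behind the stand. Origin at its foot.
- tape: Bystander: tape roll 84 mm wide, 24 mm high, in front of the stand. Origin at its foot.
- driver: Bystander: screwdriver 180 mm long lying in front of the stand.
- boards: Bystander: bundle of circuit boards 90 x 120 x 45 mm, behind the stand. Origin at its foot.

How it is judged (in metres and radians):
On the way, in this order (a step that is already met when the one before it is completed fails the run):
1. the chock is drawn up out of the gap, the bucket still hanging in its seats (z of chock in the frame of stand above 0.1 m and distance between trunnion_axis and seat below 0.012 m), for 0.1 s.
2. the chock lies in the carton, let go, the bucket still in its seats (x of chock in the frame of carton between -0.1 and 0.1 m and y of chock in the frame of carton between -0.07 and 0.07 m and x of chock_top in the frame of carton between -0.2 and 0.2 m and y of chock_top in the frame of carton between -0.17 and 0.17 m and height (world z) of chock below 0.08 m and height (world z) of chock_top below 0.17 m and contact force between the fingers and chock below 0.1 N and distance between trunnion_axis and seat below 0.012 m), for 0.2 s.
3. the bucket's pins are up clear of the keeper strips (z of trunnion_axis in the frame of stand above 0.135 m), for 0.1 s.
4. the bucket stands in the tray while still held (x of bucket in the frame of tray between -0.1 and 0.1 m and y of bucket in the frame of tray between -0.08 and 0.08 m and z of bucket in the frame of tray below 0.012 m and angle between bucket's own z axis and vertical below 0.06 rad and contact force between the fingers and bucket above 0.5 N and contact force between bucket and tray above 0.5 N), for 0.05 s.
At the end, for the whole second after the job is handed in: The bucket stands upright (within 0.06 rad) and flat on the floor of the tray, at rest, with all three capacitors in it, and the chock plate rests in the carton (x of bucket in the frame of tray between -0.1 and 0.1 m and y of bucket in the frame of tray between -0.08 and 0.08 m and z of bucket in the frame of tray below 0.012 m and angle between bucket's own z axis and vertical below 0.06 rad and x of chock in the frame of carton between -0.1 and 0.1 m and y of chock in the frame of carton between -0.07 and 0.07 m and x of chock_top in the frame of carton between -0.2 and 0.2 m and y of chock_top in the frame of carton between -0.17 and 0.17 m and height (world z) of chock below 0.08 m and height (world z) of chock_top below 0.17 m and x of can0 in the frame of bucket between -0.055 and 0.055 m and y of can0 in the frame of bucket between -0.045 and 0.045 m and z of can0 in the frame of bucket between -0.005 and 0.05 m and x of can1 in the frame of bucket between -0.055 and 0.055 m and y of can1 in the frame of bucket between -0.045 and 0.045 m and z of can1 in the frame of bucket between -0.005 and 0.05 m and x of can2 in the frame of bucket between -0.055 and 0.055 m and y of can2 in the frame of bucket between -0.045 and 0.045 m and z of can2 in the frame of bucket between -0.005 and 0.05 m and linear speed of each of bucket, chock below 0.02 m/s); the robot touches nothing.
It fails at once if the bucket is tipped more than 0.4 rad (angle between bucket's own z axis and vertical above 0.4 rad).
It fails at once if the pins are forced against the stand or its keeper strips (over 70 N) (contact force between bucket and stand above 70 N).
It fails at once if a bystander is moved more than 30 mm (distance of any of jar, tape, driver, boards from where it was at the start of the episode above 0.03 m).
It also fails if it takes over 69 s, if anything falls off the work surface, if the arm or the gripper's body presses on something with over 40 N, if the wrist force passes 120 N, or if a joint passes its speed limit or range.

## Working session

There is one attempt and no reset: what is moved stays moved. The work goes in short steps, Python scripts to look and compute and a tool call to move; the robot and the scene stay as the last step left them, time stands still between calls to the robot, and variables do not carry over. Pictures are saved under pics/ and viewed, and the job is handed in when it is done.

Besides the shell and the picture viewer there is one more tool, called after "Emit:" as name(argument=value, ...), one argument or row to a line, values as JSON. step_arm: Moves the arm, as the interface text tells. Its arguments: {"type":"object","properties":{"increments":{"type":"string"}},"required":["increments"]}

```bash
mkdir -p pics; ls
python3 - <<'E'
from plant import *
import cv2
print(get_obs(), nose_length if not callable(nose_length) else nose_length())
for n in ["scene","side","wrist"]:
    c=capture(n); cv2.imwrite(f"pics/{n}0.png",c["frame"][:,:,::-1]); 
    print(n,c["K"],c["distortion"],c.get("extrinsics",c.get("tool_from_camera")))
E
```

```text
pics
{'time': 0.0, 'joint_positions': array([-1.45984939e-01,  3.42735774e-01,  1.52500775e+00, -1.67794397e-05,
        1.27540432e+00, -1.45976275e-01]), 'dq': array([-0.00037629,  0.00061399, -0.00083131, -0.0017014 ,  0.00156457,
        0.00150597]), 'tau': array([ 7.61924657e-04, -4.31245601e+01, -2.44219762e+01,  7.17750052e-02,
        5.59406646e-02, -1.04314388e-04]), 'tool_pos': array([5.24628189e+02, 8.00292674e-02, 2.48041402e+02]), 'tcp_rot': array([-3.14005167e+00, -2.10341316e-04,  1.57079240e+00]), 'contact_force': array([ 0.0665779 , -0.20794504, -0.45384622]), 'moment': array([-0.02401046,  0.02998756, -0.01045201]), 'grip_width': 91.59413006566234} 22.0
scene [[482.18988238   0.         316.18400809]
 [  0.         482.18988238 243.24111906]
 [  0.           0.           1.        ]] [-0.01102315  0.          0.          0.          0.        ] [[ 8.05844544e-02  9.96714941e-01 -8.09143049e-03 -5.00447263e+01]
 [ 7.98380092e-01 -6.94048363e-02 -5.98140617e-01 -3.75551359e+02]
 [-5.96737275e-01  4.17407983e-02 -8.01350317e-01  1.31783119e+03]
 [ 0.00000000e+00  0.0
[... 272 characters left out ...]
1 -1.30671524e-02 -4.48010476e+02]
 [-3.93426782e-01 -4.58526283e-01 -7.96849431e-01  3.16890522e+02]
 [ 5.02354612e-01  6.18691853e-01 -6.04036617e-01  8.07496209e+02]
 [ 0.00000000e+00  0.00000000e+00  0.00000000e+00  1.00000000e+00]]
wrist [[330.63605743   0.         320.3122381 ]
 [  0.         330.63605743 230.33086539]
 [  0.           0.           1.        ]] [-0.00093361  0.          0.          0.          0.        ] [[-1.03323952e-03 -9.61837152e-01 -2.73620586e-01  7.49757604e+01]
 [ 9.99999141e-01 -7.73199284e-04 -1.05820559e-03  1.55138555e-01]
 [ 8.06258209e-04 -2.73621444e-01  9.61837125e-01 -1.37016204e+02]
 [ 0.00000000e+00  0.00000000e+00  0.00000000e+00  1.00000000e+00]]
```

View pics/scene0.png

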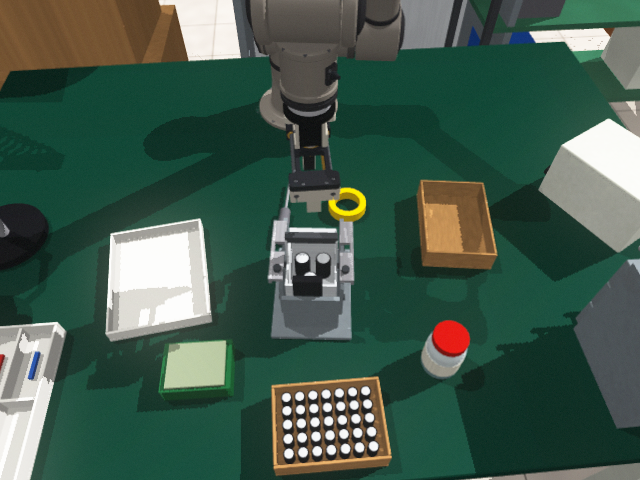

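View pics/side0.png

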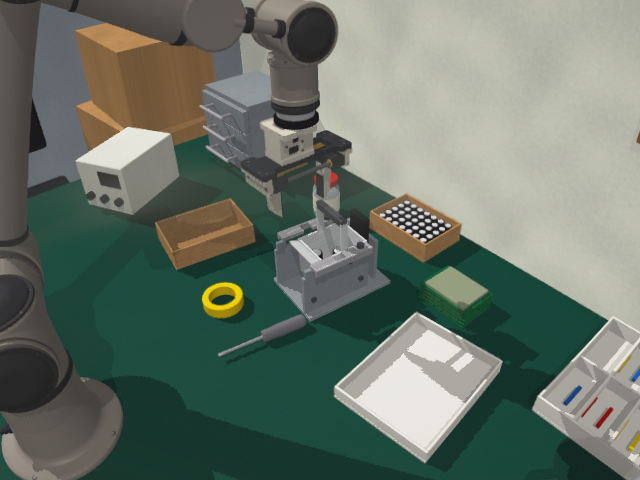

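View pics/wrist0.png

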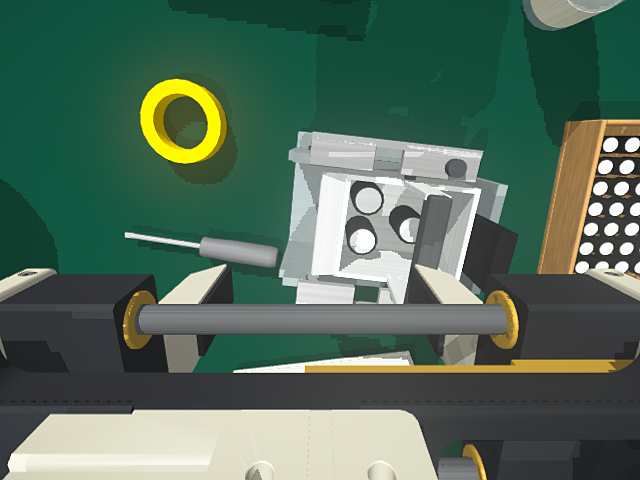

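```bash
cat > h.py <<'E'
import numpy as np,cv2
from scipy.spatial.transform import Rotation as R
from plant import *
def Tw():
    o=get_obs(); T=np.eye(4); T[:3,:3]=R.from_euler('xyz',o['tcp_rot']).as_matrix(); T[:3,3]=o['tool_pos']; return T
def cam(name,save=None):
    T=Tw(); c=capture(name)
    c['E']=c['extrinsics'] if name!='wrist' else np.linalg.inv(T@c['tool_from_camera'])
    if save: cv2.imwrite('pics/'+save,c['frame'][:,:,::-1])
    np.savez('last_'+name+'.npz',K=c['K'],D=np.array(c['distortion']),E=c['E'],frame=c['frame'])
    return c
def load(name):
    d=np.load('last_'+name+'.npz'); return {'K':d['K'],'distortion':d['D'],'E':d['E'],'frame':d['frame']}
def ray(c,uv):
    p=cv2.undistortPoints(np.array([[uv]],float),c['K'],np.array(c['distortion'],float))[0,0]
    E=c['E']; o=-E[:3,:3].T@E[:3,3]; d=E[:3,:3].T@np.array([p[0],p[1],1]); return o,d/np.linalg.norm(d)
def onz(c,uv,z):
    o,d=ray(c,uv); return o+d*(z-o[2])/d[2]
def tri(c1,u1,c2,u2):
    o1,d1=ray(c1,u1);o2,d2=ray(c2,u2)
    s,*_=np.linalg.lstsq(np.c_[d1,-d2],o2-o1,rcond=None)
    a=o1+s[0]*d1;b=o2+s[1]*d2; return (a+b)/2,np.linalg.norm(a-b)
def proj(c,P):
    E=c['E']; return cv2.projectPoints(np.atleast_2d(np.array(P,float)),cv2.Rodrigues(E[:3,:3])[0],E[:3,3],c['K'],np.array(c['distortion'],float))[0][:,0]
def crop(c,x0,y0,x1,y1,s,fn):
    f=c['frame'][y0:y1,x0:x1,::-1]; f=cv2.resize(f,None,fx=s,fy=s,interpolation=cv2.INTER_CUBIC)
    cv2.imwrite('pics/'+fn,f)
E
python3 - <<'E'
from h import *
w=cam('wrist');s=cam('scene');d=cam('side')
crop(w,270,110,530,305,3,'w1.png');crop(s,250,170,370,350,3.3,'s1.png');crop(d,260,170,400,330,3.7,'d1.png')
E
```

```text
(no output)
```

View pics/w1.png

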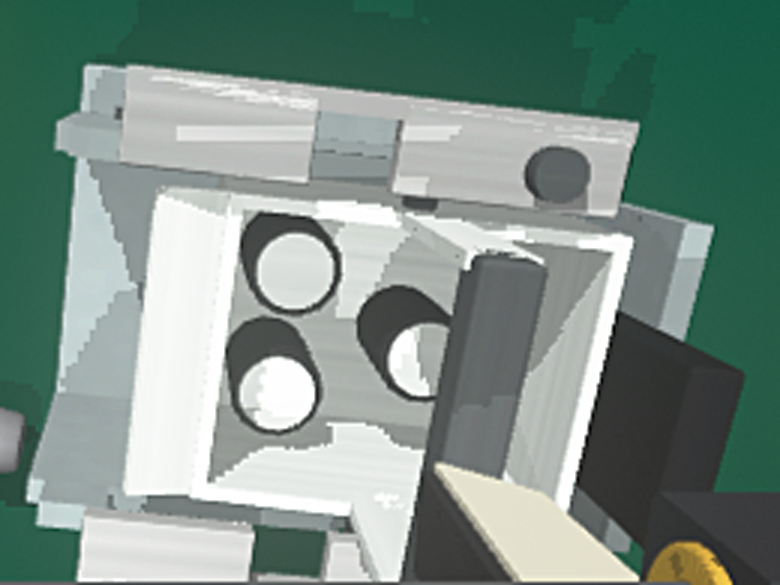

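View pics/s1.png

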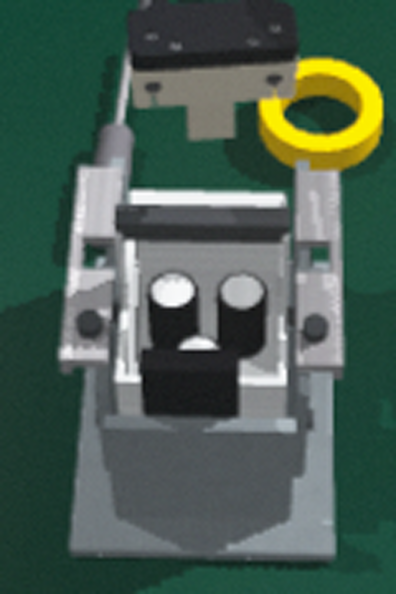

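View pics/d1.png

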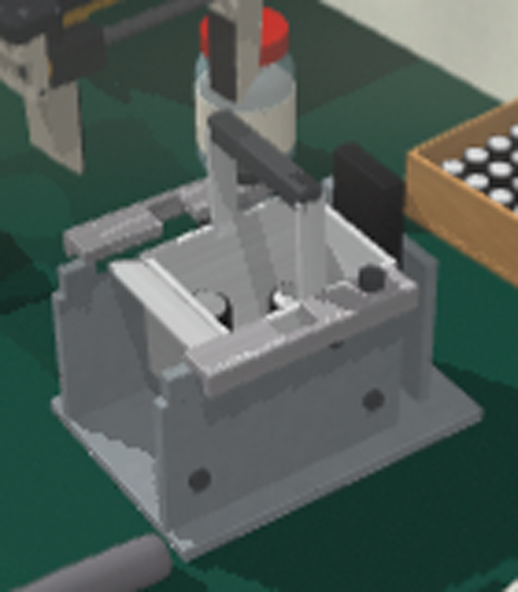

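Run:
```python
from h import *
w=load('wrist');s=load('scene');d=load('side')
print('cam',ray(w,(300,200))[0])
f=lambda p:(270+p[0]/3,110+p[1]/3)
for n,p in dict(fo=(127,68),fi=(120,162),gfi=(310,181),gfo=(318,100),gbo=(401,118),gbi=(392,190),bo=(638,124),bi=(615,215),fo2=(85,514),fi2=(252,526)).items():
    if n=='fo2':pass
    print(n,onz(w,f(p),123).round(1))
# scene bits
g=lambda p:(250+p[0]/3.3,170+p[1]/3.3)
for n,p in dict(Lfo=(82,167),Lfi=(122,167),Lgf=(84,243),Lgb=(80,265),Lbo=(60,362),Rfi=(297,167),Rfo=(338,168),Rgf=(328,243),Rgb=(328,268),Rbo=(343,363)).items():
    print(n,onz(s,g(p),123).round(1))
for n,p in dict(bL=(70,553),bR=(335,555)).items(): print(n,onz(s,g(p),10).round(1))
for n,p in dict(pl=(105,428),pr=(298,431)).items(): print(n,onz(s,g(p),110).round(1))
for n,p in dict(cl=(143,353),cr=(238,353)).items(): print(n,onz(s,g(p),150).round(1))
h=lambda p:(260+p[0]/3.7,170+p[1]/3.7)
# chock top centre triangulate: corners top  (side left/back) 
for n,a,b in [('chock L-front?',(336,150),(238,353)),('chock other',(402,182),(143,353)),('bail +y',(318,192),(118,208)),('bail -y',(212,115),(286,208))]:
    print(n,tri(d,h(a),s,g(b)))
```

```text
cam [525.0472073   75.02978359 385.23990054]
fo [518.5  77.7 123. ]
fi [516.5  54.3 123. ]
gfi [566.1  49.4 123. ]
gfo [567.3  69.8 123. ]
gbo [588.8  65.3 123. ]
gbi [587.7  47.  123. ]
bo [649.8  63.8 123. ]
bi [646.9  40.4 123. ]
fo2 [505.5 -45.3 123. ]
fi2 [553.6 -49.  123. ]
Lfo [502.7 -68.3 123. ]
Lfi [504.7 -45.3 123. ]
Lgf [557.5 -68.8 123. ]
Lgb [572.4 -71.4 123. ]
Lbo [634.6 -83.7 123. ]
Rfi [513.5  55.  123. ]
Rfo [516.3  78.4 123. ]
Rgf [569.2  66.2 123. ]
Rgb [586.2  64.1 123. ]
Rbo [647.9  64.5 123. ]
bL [689.5 -89.2  10. ]
bR [703.3  59.1  10. ]
pl [668.8 -62.2 110. ]
pr [679.2  37.6 110. ]
cl [650.1 -39.6 150. ]
cr [654.3   8.5 150. ]
chock L-front? (array([657.0410982 ,   7.32484701, 152.89908337]), np.float64(2.508125627819332))
chock other (array([657.63999821, -42.19406411, 157.90506599]), np.float64(6.816031554170089))
bail +y (array([588.50736778, -50.51935597, 187.6664947 ]), np.float64(8.37123401459652))
bail -y (array([593.80503949,  37.58440539, 187.76266676]), np.float64(2.428422819403973))
```

Run:
```python
from h import *
w=load('wrist');s=load('scene');d=load('side')
f=lambda p:(270+p[0]/3,110+p[1]/3)
g=lambda p:(250+p[0]/3.3,170+p[1]/3.3)
h=lambda p:(260+p[0]/3.7,170+p[1]/3.7)
print('pin',onz(w,f((420,203)),104), onz(w,f((403,200)),104),onz(w,f((438,205)),104))
print('baseF', onz(d,h((188,560)),0),onz(d,h((52,400)),10),onz(d,h((483,412)),10),'w',onz(w,f((28,503)),10),onz(w,f((85,66)),10),onz(w,f((713,226)),10))
print('bail top', [onz(w,f(p),188).round(1) for p in [(472,262),(547,266)]])
print('chock', [onz(w,f(p),155).round(1) for p in [(743,378),(690,540),(612,310),(575,475)]])
print('chock scene',[onz(s,g(p),155).round(1) for p in [(143,349),(238,353),(143,360),(238,362)]])
u=np.array([np.cos(-.105),np.sin(-.105)]);v=np.array([-u[1],u[0]]);S=np.array([595,-4])
def P(x,y,z):return np.r_[S+x*u+y*v,z]
pts=[P(x,y,z) for x,y,z in [(-102.5,-75,10),(-102.5,75,10),(102.5,75,10),(102.5,-75,10),(79,58,110),(79,-58,110),(71,58,110),(56,25,155),(70,25,155),(70,-25,155),(56,-25,155),(-7,45,188),(7,45,188),(7,-45,188),(-7,-45,188),(0,45,100),(0,50,100)]]
for n,c in (('w',w),('s',s),('d',d)):
    im=c['frame'][:,:,::-1].copy()
    im=cv2.resize(im,None,fx=3,fy=3,interpolation=cv2.INTER_CUBIC)
    for q in proj(c,pts): cv2.circle(im,(int(q[0]*3+1),int(q[1]*3+1)),3,(0,0,255),-1)
    b={'w':(260,100),'s':(220,160),'d':(230,170)}[n]
    cv2.imwrite(f'pics/o_{n}.png',im[b[1]*3:b[1]*3+570,b[0]*3:b[0]*3+790])
```

```text
pin [600.31882488  41.3364515  104.        ] [595.47113227  42.18031309 104.        ] [605.43438473  40.77183419 104.        ]
baseF [487.49915551 -68.35926668   0.        ] [501.14299606  76.56385934  10.        ] [684.83085974 -94.30877902  10.        ] w [473.74341058 -92.17402722  10.        ] [500.41827487  79.59435665  10.        ] [736.93105723  21.34607725  10.        ]
bail top [array([589.1,  39.6, 188. ]), array([604.3,  38.8, 188. ])]
chock [array([668. ,   5.2, 155. ]), array([661.5, -37.8, 155. ]), array([634.1,  22.1, 155. ]), array([630.2, -20. , 155. ])]
chock scene [array([651. , -39.4, 155. ]), array([657.5,   8.2, 155. ]), array([657.5, -39.7, 155. ]), array([662.8,   7.7, 155. ])]
```

View pics/o_w.png

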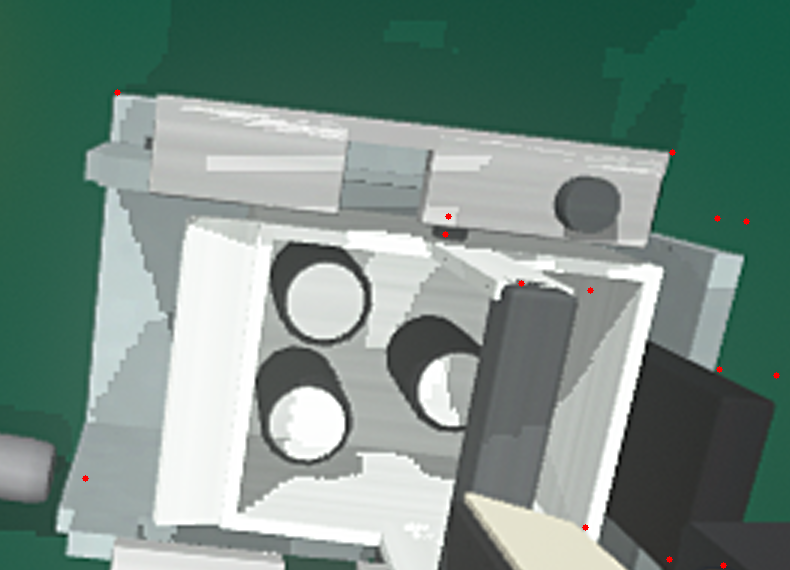

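View pics/o_s.png

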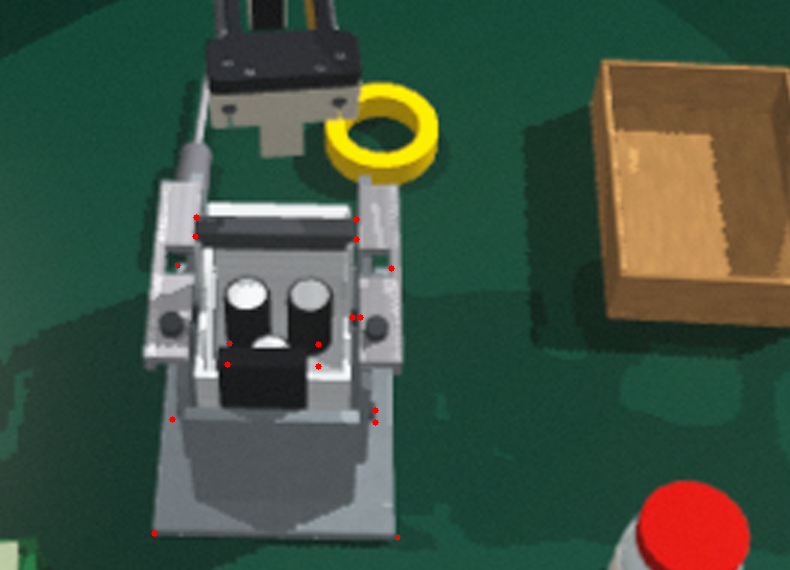

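View pics/o_d.png

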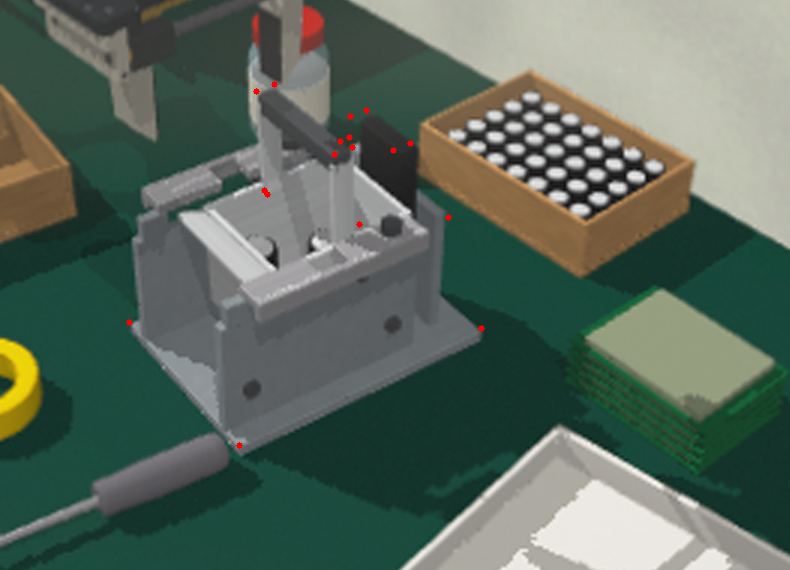

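Emit:
step_arm(
  increments="0 0 0.4 0 40 0 0.57;0 0 0.8 -5 80 0 0.57;0 0 1.2 -10 120 0 0.57;0 0 1.6 -13 132 0 0.57;0 0 1.676 -13 132 0 0.57;0 0 1.676 -13 132 0 0.57;0 0 1.676 -13 132 0 0.57;0 0 1.676 -13 132 0 0.57;0 0 1.676 -13 132 0 0.57;0 0 1.676 -13 132 0 0.57;0 0 1.676 -13 132 0 0.57",
)

```text
time: 1.68
tool_pos: [657.0, -13.0, 248.6]
tcp_rot: [-3.142, 0.0, -0.102]
contact_force: [0.2, 0.8, -0.2]
grip_width: 71.7
```

Run:
```python
from h import *
o=get_obs();print(o['tool_pos'],o['tcp_rot'],o['joint_positions'],o['grip_width'])
w=cam('wrist','w2.png');s=cam('scene','s2.png')
```

```text
[656.98344029 -12.9637717  248.61370584] [-3.14157986e+00  1.74382878e-04 -1.01797143e-01] [-1.36262778e-01  5.93288456e-01  1.11448649e+00  6.83761217e-06
  1.43399243e+00  1.53632976e+00] 71.74685397738993
```

View pics/w2.png

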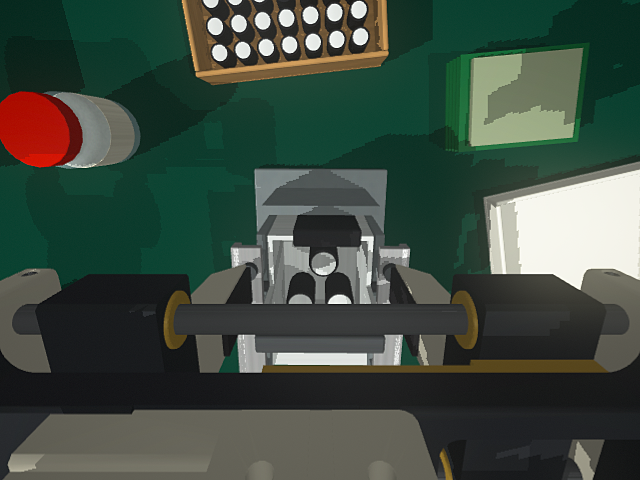

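Run:
```python
from h import *
w=load('wrist')
crop(w,225,155,415,300,4,'w3.png')
```

```text
(no output)
```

View pics/w3.png

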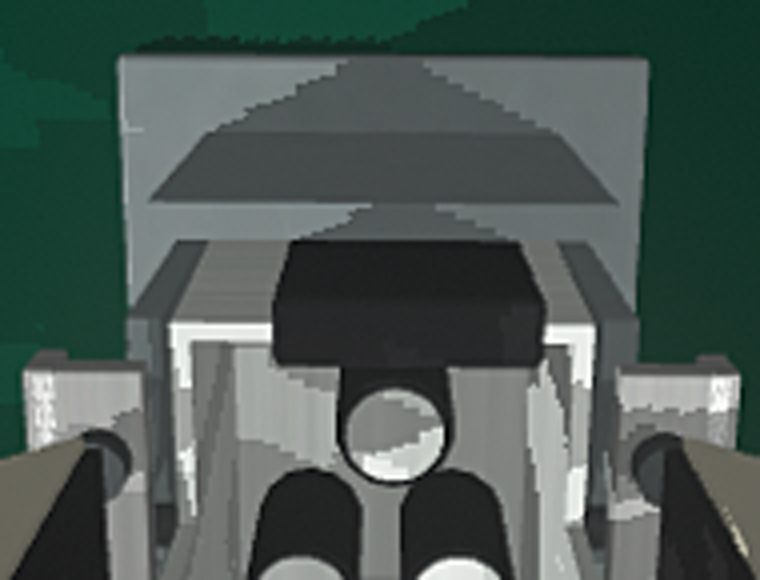

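Run:
```python
from h import *
w=load('wrist')
f=lambda p:(225+p[0]/4,155+p[1]/4)
A={n:onz(w,f(p),z) for n,p,z in [('cbl',(273,304),155),('cbr',(545,304),155),('cfl',(275,365),155),('cfr',(542,365),155),('base bl',(118,57),10),('base br',(649,60),10),('rimL',(170,322),115),('rimR',(597,322),115),('plL',(205,133),110),('plR',(562,133),110),('plL',(150,202),110),('plR',(617,202),110),('strL',(25,372),123),('strLi',(145,372),123),('strR',(742,375),123),('strRi',(617,372),123)]}
for n,p in A.items(): print(n,p.round(1))
print(np.mean([A[k] for k in('cbl','cbr','cfl','cfr')],0))
```

```text
cbl [666.5   7.1 155. ]
cbr [661.5 -42.  155. ]
cfl [654.9   8.2 155. ]
cfr [649.9 -40.7 155. ]
base bl [702.2  58.   10. ]
base br [686.1 -90.2  10. ]
rimL [653.7  34.1 115. ]
rimR [644.3 -56.7 115. ]
plL [679.1  35.4 110. ]
plR [668.9 -63.2 110. ]
strL [648.2  64.4 123. ]
strLi [645.7  39.3 123. ]
strR [632.2 -85.2 123. ]
strRi [635.5 -59.2 123. ]
[658.20864481 -16.86048658 155.        ]
```

Emit:
step_arm(
  increments="0 0 0 1.4 3.9 0 0.57;0 0 0 1.4 3.9 30 0.57;0 0 0 1.4 3.9 60 0.57;0 0 0 1.4 3.9 85 0.57;0 0 0 1.4 3.9 104.5 0.57;0 0 0 1.4 3.9 104.5 0.57;0 0 0 1.4 3.9 104.5 0.57",
)

```text
time: 2.65
tool_pos: [658.6, -17.2, 145.3]
tcp_rot: [3.142, -0.002, -0.105]
contact_force: [-0.2, -1.0, -1.1]
grip_width: 71.8
```

Run:
```python
from h import *
o=get_obs();print(o['tool_pos'],o['tcp_rot'],o['contact_force'])
w=cam('wrist');crop(w,200,100,440,280,3,'w4.png')
```

```text
[658.59451019 -17.24953025 145.27026063] [ 3.14150776e+00 -1.68678714e-03 -1.05026627e-01] [-0.17985209 -1.04199172 -1.07128654]
```

View pics/w4.png

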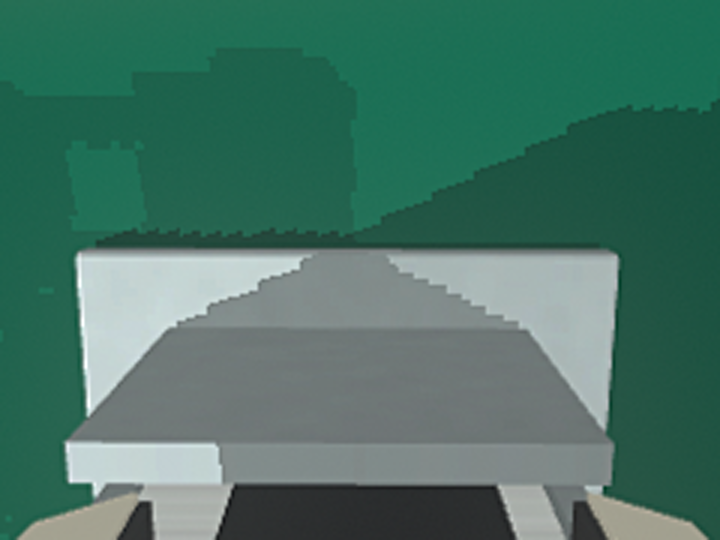

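Emit:
step_arm(
  increments="0 0 0 0 0 0 -0.2;0 0 0 0 0 0 -0.2;0 0 0 0 0 0 -0.2;0 0 0 0 0 0 -0.2;0 0 0 0 0 -4 -0.2;0 0 0 0 0 -8 -0.2;0 0 0 0 0 -8 -0.2",
)

```text
time: 3.58
tool_pos: [658.1, -17.0, 152.6]
tcp_rot: [3.142, -0.0, -0.105]
contact_force: [1.1, -0.1, -0.9]
grip_width: 50.1
```

Gripped at 50.1 mm, so draw it straight up.

Emit:
step_arm(
  increments="0 0 0 0 0 -18 -0.2;0 0 0 0 0 -36 -0.2;0 0 0 0 0 -54 -0.2;0 0 0 0 0 -72 -0.2;0 0 0 0 0 -90 -0.2;0 0 0 0 0 -108 -0.2;0 0 0 0 0 -126 -0.2;0 0 0 0 0 -140 -0.2;0 0 0 0 0 -140 -0.2;0 0 0 0 0 -140 -0.2",
)

```text
time: 4.82
tool_pos: [657.7, -17.0, 291.3]
tcp_rot: [-3.142, 0.001, -0.105]
contact_force: [-0.3, 0.3, -0.8]
grip_width: 49.4
```

Run:
```python
from h import *
o=get_obs();print(o['tool_pos'],o['tcp_rot'],o['contact_force'],o['joint_positions'])
s=cam('scene','s5.png');d=cam('side','d5.png')
```

```text
[657.70074663 -16.9761032  291.34968274] [-3.14152944e+00  1.37820199e-03 -1.05284556e-01] [-0.3042497   0.26107921 -0.77900901] [-1.42197290e-01  5.76983690e-01  1.02872530e+00  1.23169155e-05
  1.53726326e+00  1.53388321e+00]
```

View pics/s5.png

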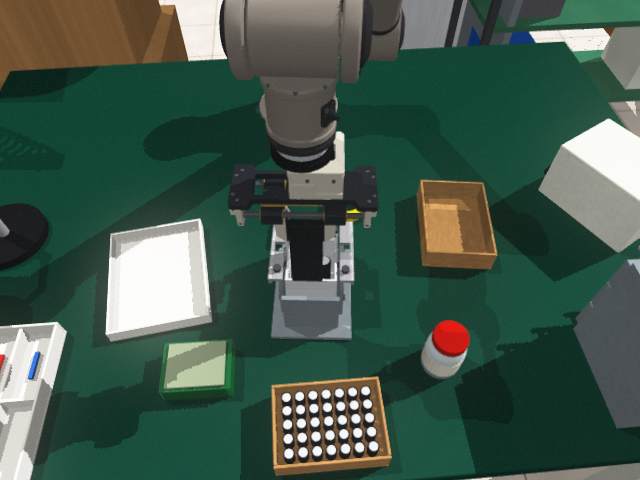

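View pics/d5.png

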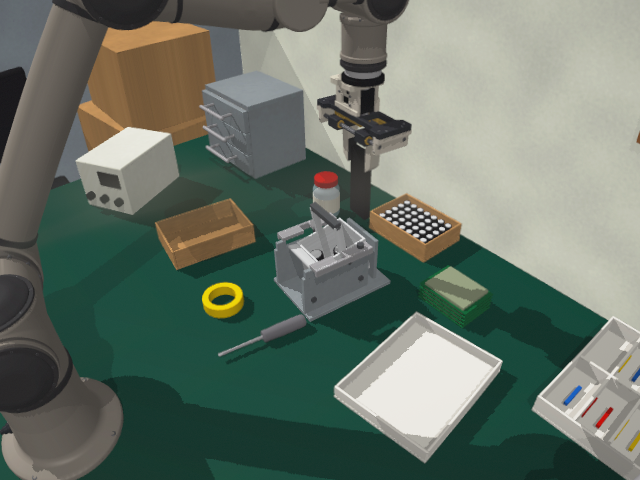

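Run:
```python
from h import *
s=load('scene');d=load('side')
hsv=cv2.cvtColor(s['frame'],cv2.COLOR_RGB2HSV)
crop(s,395,160,515,290,4,'c6.png');crop(s,90,205,230,350,4,'t6.png')
```

```text
(no output)
```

View pics/c6.png

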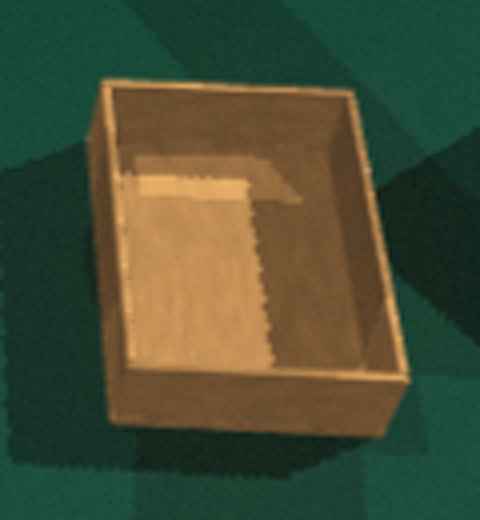

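View pics/t6.png

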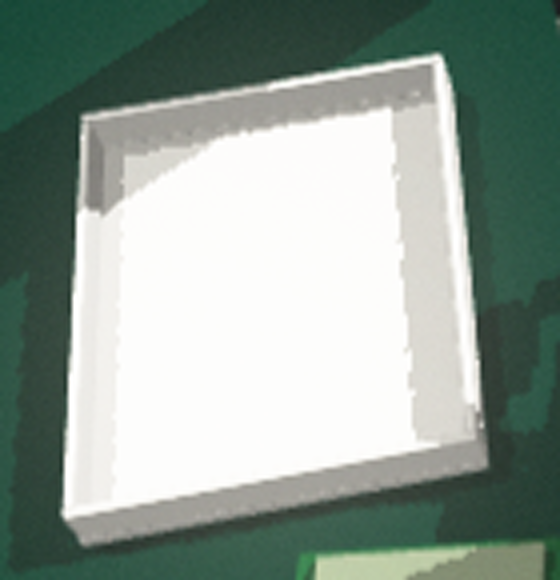

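Run:
```python
from h import *
s=load('scene')
a=np.array([onz(s,(395+p[0]/4,160+p[1]/4),50) for p in [(103,80),(354,91),(409,379),(117,369)]])
b=np.array([onz(s,(90+p[0]/4,205+p[1]/4),30) for p in [(84,116),(441,56),(489,437),(65,515)]])
for q in (a,b):
    print(q.round(1).tolist()); print('c',q.mean(0).round(1),[np.linalg.norm(q[i]-q[i-1]).round(1) for i in range(4)])
    e=(q[3]+q[2]-q[0]-q[1]); print('xdir',np.arctan2(e[1],e[0]).round(3)); e=(q[1]+q[2]-q[0]-q[3]); print('ydir-90',(np.arctan2(e[1],e[0])-np.pi/2).round(3))
```

```text
[[353.0, 256.8, 50.0], [373.5, 393.9, 50.0], [568.1, 364.7, 50.0], [549.6, 221.9, 50.0]]
c [461.1 309.3  50. ] [np.float64(199.7), np.float64(138.7), np.float64(196.8), np.float64(143.9)]
xdir -0.162
ydir-90 -0.139
[[431.8, -420.2, 30.0], [406.9, -233.8, 30.0], [642.3, -196.7, 30.0], [666.5, -388.7, 30.0]]
c [ 536.9 -309.9   30. ] [np.float64(236.7), np.float64(188.1), np.float64(238.3), np.float64(193.5)]
xdir 0.145
ydir-90 0.129
```

Emit:
step_arm(
  increments="0 0 0 -6 -53 0 -0.2;0 0 0 -12 -106 0 -0.2;0 0 0.02 -17 -159 0 -0.2;0 0.1 0.03 -70 -190 0 -0.2;0 0.25 0.045 -120 -220 0 -0.2;0 0.4 0.045 -170 -250 10 -0.2;0 0.55 0.045 -220 -280 30 -0.2;0 0.7 0.045 -264 -305 50 -0.2;0 0.8 0.045 -264 -305 80 -0.2;0 0.8 0.045 -264 -305 120 -0.2;0 0.8 0.045 -264 -305 120 -0.2;0 0.8 0.045 -264 -305 120 -0.2",
)

```text
time: 6.42
tool_pos: [462.3, 293.1, 222.0]
tcp_rot: [3.127, -0.728, -0.085]
contact_force: [0.4, -0.0, -0.9]
grip_width: 49.8
```

Run:
```python
from h import *
o=get_obs();print(o['tool_pos'],o['tcp_rot'],o['contact_force'],o['joint_positions'],o['grip_width'])
T=Tw();t=T[:3,2];b=T[:3,3]+135*t;print('chock bottom',b)
s=cam('scene','s7.png');d=cam('side','d7.png')
```

```text
[462.27599001 293.08660728 222.04916929] [ 3.12675594 -0.72763923 -0.0853433 ] [ 0.3598483  -0.0089532  -0.90467371] [ 0.68098884  0.26461823  1.96207501 -0.99580517  0.59717695  3.10470774] 49.83300118326713
chock bottom [551.55828617 283.43820871 121.24946693]
```

View pics/s7.png

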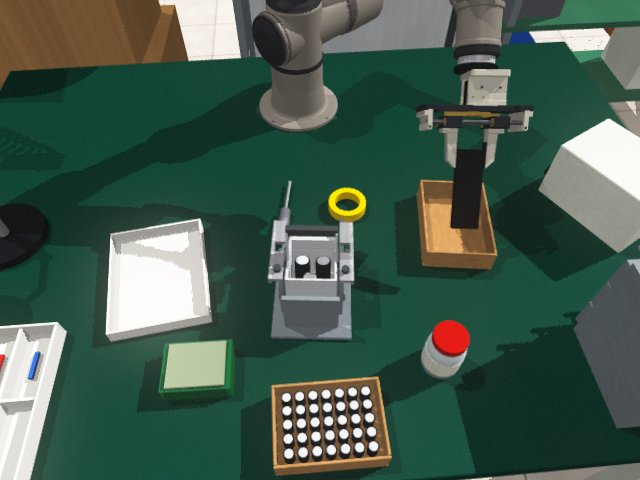

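View pics/d7.png

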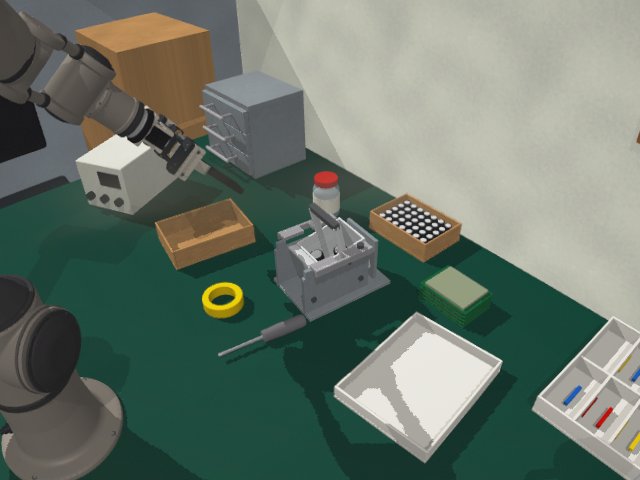

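```bash
cat >> h.py <<'E'
def delta(Rt,pt,T=None):
    T=Tw() if T is None else T
    rv=R.from_matrix(T[:3,:3].T@Rt).as_rotvec(); return rv.round(3),(T[:3,:3].T@(np.array(pt)-T[:3,3])).round(1)
def rpy(r,p,y): return R.from_euler('xyz',[r,p,y]).as_matrix()
E
python3 - <<'E'
from h import *
print(delta(rpy(np.pi,-.5,.2),[462,293,222]))
E
```

```text
(array([ 0.179, -0.225, -0.236]), array([-0.4,  0.2,  0.1]))
```

Emit:
step_arm(
  increments="0.06 -0.075 -0.08 0 0 0 -0.2;0.12 -0.15 -0.16 0 0 0 -0.2;0.179 -0.225 -0.236 0 0 0 -0.2;0.179 -0.225 -0.236 0 0 0 -0.2;0.179 -0.225 -0.236 0 0 0 -0.2",
)

```text
time: 7.15
tool_pos: [462.9, 292.5, 223.1]
tcp_rot: [-3.141, -0.501, 0.198]
contact_force: [-0.8, -0.0, -1.4]
grip_width: 49.4
```

Run:
```python
from h import *
o=get_obs();print(o['tool_pos'],o['tcp_rot'],o['contact_force'],o['joint_positions'],o['grip_width'])
T=Tw();t=T[:3,2];b=T[:3,3]+135*t;print('chock bottom',b)
```

```text
[462.88342513 292.50780311 223.06479405] [-3.14140752 -0.50112023  0.19796217] [-0.75992932 -0.03217872 -1.37974815] [ 0.50156036  0.21640443  1.89274444 -0.27019373  0.56736157  2.06839379] 49.38736411644387
chock bottom [526.46697407 305.28747531 104.66372868]
```

Run:
```python
from h import *
print(delta(rpy(np.pi,-.5,.2),[460,308,180]),delta(rpy(np.pi,-.5,.2),[460,308,132]))
```

```text
(array([ 0.001, -0.001, -0.002]), array([-20.5, -15.7,  37.9])) (array([ 0.001, -0.001, -0.002]), array([-43.6, -15.7,  80. ]))
```

Emit:
step_arm(
  increments="0 0 0 -10 -8 19 -0.2;0 0 0 -20.5 -15.7 38 -0.2;0 0 0 -32 -15.7 59 -0.2;0 0 0 -40 -15.7 73 -0.2;0 0 0 -43.6 -15.7 80 -0.2;0 0 0 -43.6 -15.7 80 -0.2;0 0 0 -43.6 -15.7 80 -0.2",
)

```text
time: 8.02
tool_pos: [459.0, 308.8, 131.6]
tcp_rot: [3.142, -0.5, 0.201]
contact_force: [0.6, -0.0, -0.9]
grip_width: 49.6
```

Run:
```python
from h import *
o=get_obs();print(o['tool_pos'],o['tcp_rot'],o['contact_force'],o['joint_positions'],o['grip_width'])
T=Tw();t=T[:3,2];b=T[:3,3]+135*t;print('chock bottom',b)
s=cam('scene','s8.png');crop(s,360,90,560,290,3,'s8.png')
```

```text
[459.00074655 308.7620046  131.60724081] [ 3.14155913 -0.50038608  0.20092185] [ 0.57689423 -0.02900433 -0.8975236 ] [ 0.53927465  0.37368852  1.98881314 -0.49583158  0.34138417  2.34162402] 49.56135307791355
chock bottom [522.46689257 321.68353204  13.15859186]
```

View pics/s8.png

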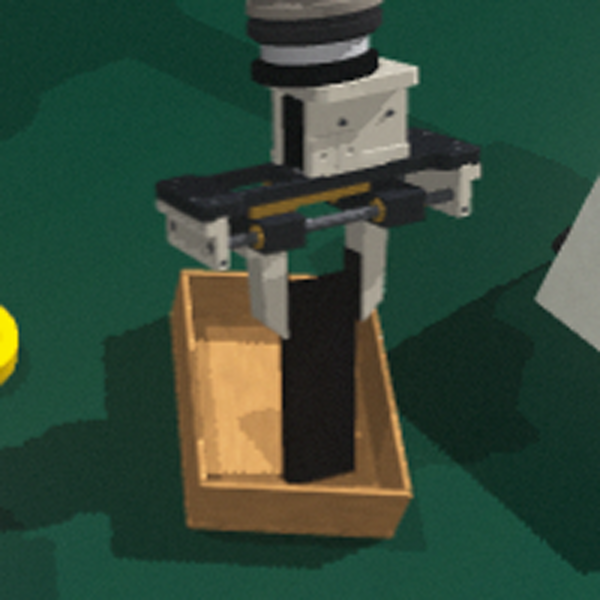

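Emit:
step_arm(
  increments="0 0 0 0 0 0 0.5;0 0 0 0 0 0 0.5;0 0 0 0 0 0 0.5;0 0 0 0 0 0 0.5",
)

```text
time: 8.57
tool_pos: [458.7, 308.5, 130.9]
tcp_rot: [3.141, -0.499, 0.201]
contact_force: [-0.1, 0.1, -0.1]
grip_width: 68.5
```

Run:
```python
from h import *
o=get_obs();print(o['tool_pos'],o['contact_force'],o['grip_width'])
s=cam('scene');crop(s,360,90,560,290,3,'s9.png')
```

```text
[458.67352114 308.47249886 130.89638326] [-0.12240195  0.08305171 -0.12112881] 68.45840719507432
```

View pics/s9.png

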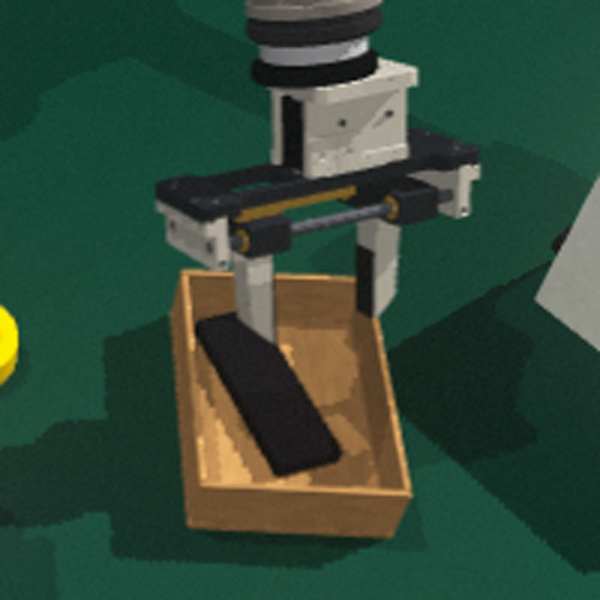

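Run:
```python
from h import *
R1=rpy(np.pi,0,1.466)
print(delta(rpy(np.pi,-.5,.2),[459,308,250]));print(delta(R1,[500,150,280]));print(delta(R1,[560,-20,280]))
```

```text
(array([-0.   ,  0.001,  0.001]), array([  57.2,    0.6, -104.5]))
(array([ 0.316, -0.43 , -1.237]), array([  79.1,  163.6, -126.6]))
(array([ 0.316, -0.43 , -1.237]), array([ 100.9,  342.2, -114.7]))
```

Emit:
step_arm(
  increments="0 0 0 28 0 -52 0.5;0 0 0 57 0.6 -104 0.5;0.05 -0.07 -0.2 64 50 -110 0.5;0.1 -0.14 -0.4 72 110 -120 0.5;0.15 -0.2 -0.6 79 163 -126 0.7;0.2 -0.28 -0.8 85 220 -123 0.9;0.25 -0.36 -1.0 92 280 -119 1;0.316 -0.43 -1.237 100.9 342 -115 1;0.316 -0.43 -1.237 100.9 342 -115 1;0.316 -0.43 -1.237 100.9 342 -115 1;0.316 -0.43 -1.237 100.9 342 -115 1;0.316 -0.43 -1.237 100.9 342 -115 1;0.316 -0.43 -1.237 100.9 342 -115 1;0.316 -0.43 -1.237 100.9 342 -115 1",
)

```text
time: 10.38
tool_pos: [559.5, -19.7, 280.4]
tcp_rot: [3.141, -0.0, 1.465]
contact_force: [0.3, 0.2, -0.6]
grip_width: 91.9
```

Run:
```python
from h import *
o=get_obs();print(o['tool_pos'],o['tcp_rot'],o['joint_positions'],o['grip_width'])
w=cam('wrist','w10.png');s=cam('scene','s10.png');d=cam('side');
crop(d,260,170,400,330,3.7,'d10.png')
```

```text
[559.52058341 -19.74924238 280.43425615] [ 3.14140629e+00 -4.80673710e-04  1.46476045e+00] [-1.72432308e-01  3.84788667e-01  1.37111100e+00  5.00544336e-04
  1.38553894e+00 -6.64885514e-02] 91.90935019747906
```

View pics/w10.png

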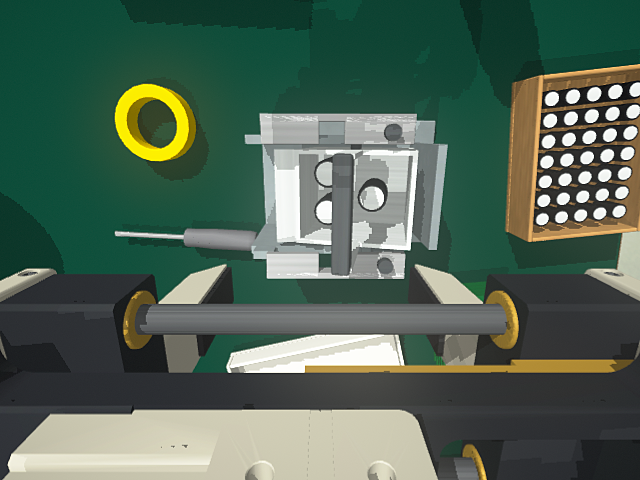

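View pics/s10.png

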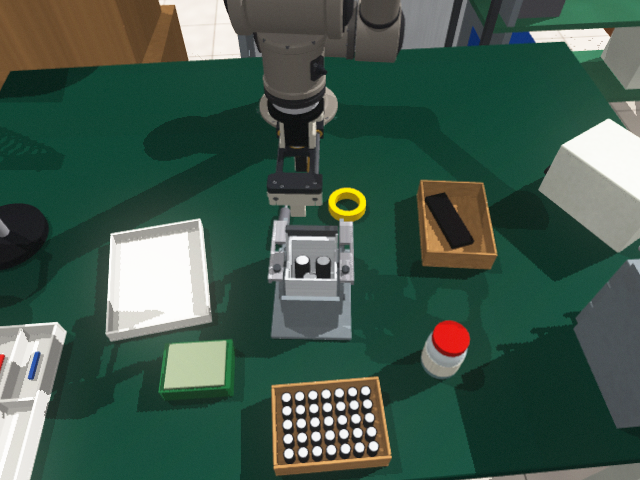

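View pics/d10.png

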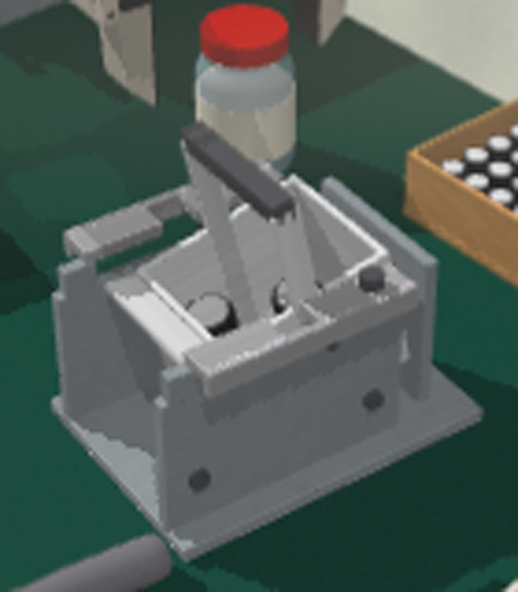

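Chock lies in the carton; the wrist view shows the whole stand, nosed-down bail and both gates. Zoom to measure.

Run:
```python
from h import *
w=load('wrist')
crop(w,240,100,455,290,3.7,'w11.png')
s=load('scene');crop(s,255,190,370,345,3.8,'s11.png')
```

```text
(no output)
```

View pics/w11.png

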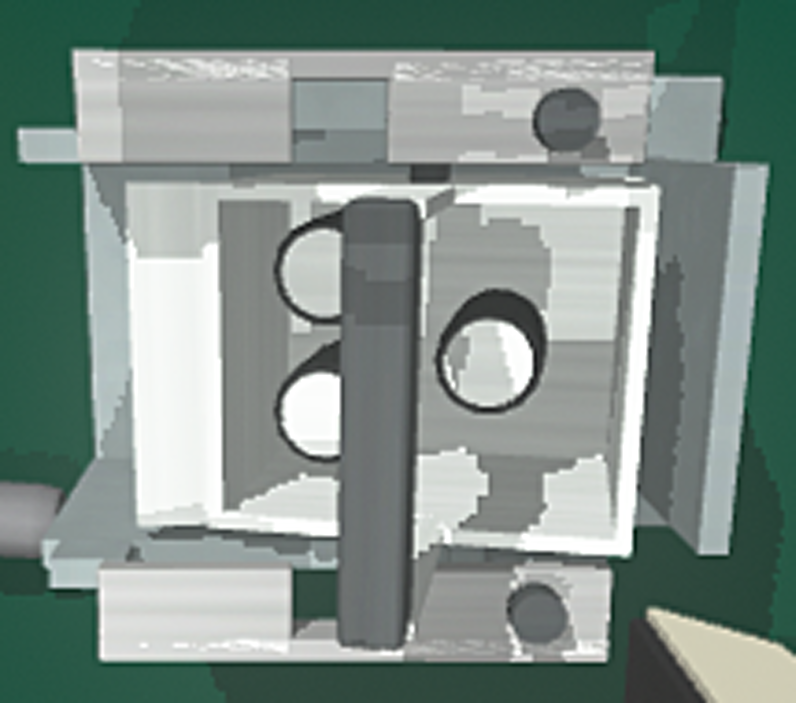

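View pics/s11.png

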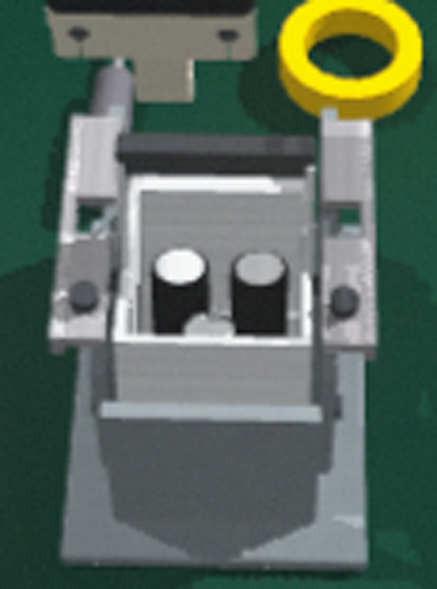

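```bash
cat >> h.py <<'E'
U=np.array([np.cos(-.105),np.sin(-.105)]);V=np.array([-U[1],U[0]]);S0=np.array([594.5,-5.5])
def st(p): q=np.array(p[:2])-S0; return np.array([q@U,q@V,p[2]]).round(1)
E
python3 - <<'E'
from h import *
w=load('wrist');s=load('scene');d=load('side')
f=lambda p:(240+p[0]/3.7,100+p[1]/3.7)
for n,p,z in [('pin f',(412,173),100),('pin b',(450,173),100),('gf',(290,162),123),('gb',(388,162),123),('gf2',(291,568),123),('f',(78,162),123),('b',(645,162),123),('fo',(75,52),123),('f2',(100,568),123),('b2',(610,570),123),('bailTopL+y',(345,200),185),('bailTopR+y',(419,200),185),('L-y',(340,645),185),('R-y',(407,645),185),('plate f',(730,160),110),('plate b',(768,163),110),('rim bk',(660,185),117)]:
    q=onz(w,f(p),z); print(n,q.round(1),st(q))
g=lambda p:(255+p[0]/3.8,190+p[1]/3.8)
h=lambda p:(260+p[0]/3.7,170+p[1]/3.7)
# bail top corners: side end near (-y): rear top corner (297,195)?; scene
for n,a,b in [('bail -y rear top',(295,195),(117,156)),('bail -y front top',(275,213),(120,138)),('bail +y front top',(183,135),(312,140))]:
    q,e=tri(d,h(a),s,g(b)); print(n,q,st(q),e)
for p in [(120,137),(312,140),(117,157),(314,158)]:
    q=onz(s,g(p),186); print('scene bail',q.round(1),st(q))
E
```

```text
pin f [595.   42.5 100. ] [ -4.5  47.8 100. ]
pin b [604.5  41.5 100. ] [  5.   47.7 100. ]
gf [565.   48.9 123. ] [-35.1  51.  123. ]
gb [587.7  46.4 123. ] [-12.3  50.9 123. ]
gf2 [554.3 -50.9 123. ] [-35.2 -49.3 123. ]
f [515.8  54.2 123. ] [-84.5  51.1 123. ]
b [647.2  40.  123. ] [ 47.6  50.8 123. ]
fo [518.9  78.2 123. ] [-83.9  75.3 123. ]
f2 [505.8 -45.7 123. ] [-84.  -49.2 123. ]
b2 [635.3 -60.1 123. ] [ 46.3 -50.  123. ]
bailTopL+y [574.9  42.2 185. ] [-24.5  45.4 185. ]
bailTopR+y [588.5  40.8 185. ] [-10.8  45.4 185. ]
L-y [565.3 -46.4 185. ] [-24.8 -43.7 185. ]
R-y [579.  -47.8 185. ] [-11.  -43.7 185. ]
plate f [671.2  37.7 110. ] [ 71.8  51.  110. ]
plate b [680.4  36.  110. ] [ 81.1  50.2 110. ]
rim bk [652.2  34.  117. ] [ 53.2  45.4 117. ]
bail -y rear top [580.03446777 -47.45125373 185.97362269] [-10.  -43.2 186. ] 0.9993277406742626
bail -y front top [566.51552253 -46.4438653  181.0000344 ] [-23.5 -43.7 181. ] 2.761062800491296
bail +y front top [575.65329876  40.33393355 181.40204883] [-23.5  43.6 181.4] 2.75238071817917
scene bail [568.9 -45.2 186. ] [-21.3 -42.2 186. ]
scene bail [578.1  40.9 186. ] [-21.1  44.4 186. ]
scene bail [580.2 -47.1 186. ] [ -9.8 -42.9 186. ]
scene bail [588.5  40.7 186. ] [-10.9  45.3 186. ]
```

Run:
```python
from h import *
Rt=rpy(np.pi,0,1.466)@R.from_rotvec([-.2,0,0]).as_matrix()
print('toolz',Rt[:,2])
b=np.r_[S0-16*U+0.8*V,178.4]; print(b)
for k in (50,3): print(delta(Rt,b-k*Rt[:,2]))
```

```text
toolz [ 0.19757941 -0.02078173 -0.98006658]
[578.67196473  -3.02749125 178.4       ]
(array([-0.2  , -0.   , -0.001]), array([18.7,  7.2, 53.1]))
(array([-0.2  , -0.   , -0.001]), array([18.7, 16.6, 99.2]))
```

Emit:
step_arm(
  increments="-0.1 0 0 9 3 20 1;-0.2 0 0 18.7 7.2 53 1;-0.2 0 0 18.7 7.2 53 1;-0.2 0 0 18.7 11 72 1;-0.2 0 0 18.7 14.5 89 1;-0.2 0 0 18.7 16.6 99.2 1;-0.2 0 0 18.7 16.6 99.2 1;-0.2 0 0 18.7 16.6 99.2 1",
)

```text
time: 11.52
tool_pos: [578.8, -3.2, 182.0]
tcp_rot: [2.941, -0.0, 1.466]
contact_force: [0.2, -0.3, -0.4]
grip_width: 91.9
```

Run:
```python
from h import *
o=get_obs();print(o['tool_pos'],o['tcp_rot'],o['contact_force'],o['moment'])
T=Tw();print('grasp st',st(T[:3,3]+3*T[:3,2]))
d=cam('side');crop(d,240,110,420,290,3.3,'d12.png')
w=cam('wrist','w12.png')
```

```text
[578.802703    -3.189404   182.02472929] [ 2.94089026e+00 -1.11292634e-05  1.46594397e+00] [ 0.19378159 -0.33370475 -0.42885304] [0.00653039 0.08531457 0.02398769]
grasp st [-15.3   0.7 179.1]
```

View pics/d12.png

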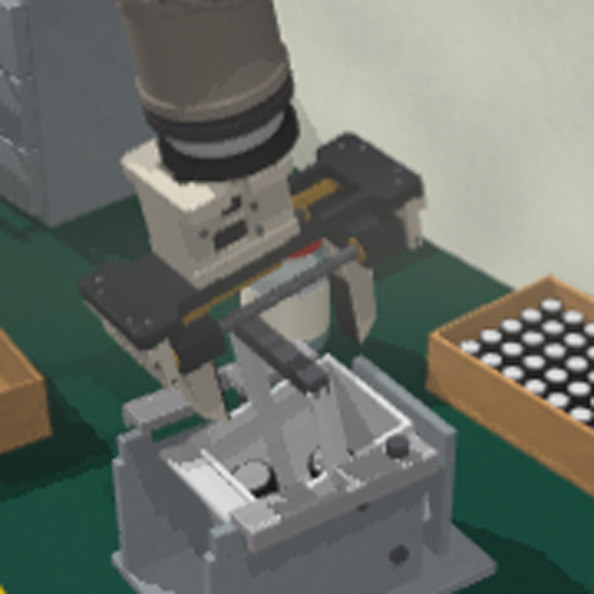

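View pics/w12.png

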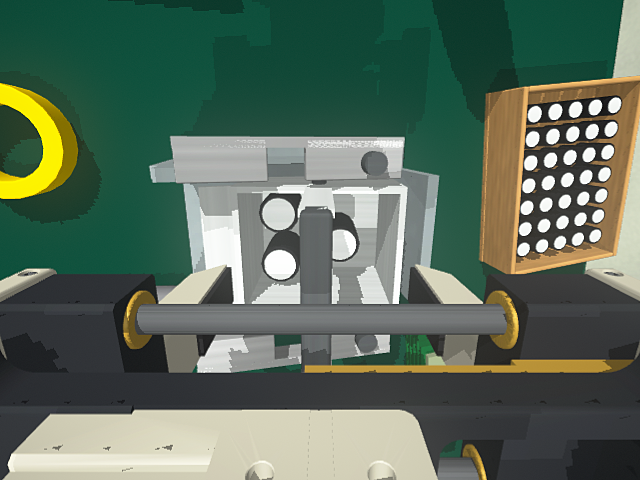

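Emit:
step_arm(
  increments="0 0 0 0 0 0 -0.9;0 0 0 0 0 0 -0.9;0 0 0 0 0 0 -0.9;0 0 0 0 0 0 -0.9;0 0 0 0 0 0 -0.9;0 0 0 0 0 0 -0.9;0 0 0 0 0 0 -0.9;0 0 0 0 0 0 -0.9",
)

```text
time: 12.62
tool_pos: [578.2, -3.0, 181.0]
tcp_rot: [2.942, -0.0, 1.466]
contact_force: [-2.6, 0.7, -0.6]
grip_width: 16.7
```

Run:
```python
from h import *
o=get_obs();print(o['tool_pos'],o['tcp_rot'],o['contact_force'],o['moment'],o['grip_width'])
T=Tw();g=T[:3,3]+3*T[:3,2];print('grasp st',st(g))
# trunnion assumed at (0,.,100): its position in tool axes
A=np.r_[S0+0.8*V,100]; print('axis tool',T[:3,:3].T@(A-T[:3,3]))
```

```text
[578.21128513  -3.0164454  181.03053967] [ 2.94206904e+00 -8.33477215e-05  1.46602897e+00] [-2.56109331  0.74816776 -0.56877218] [ 0.0292113   0.40675358 -0.01270037] 16.667453323171774
grasp st [-15.9   0.8 178.1]
axis tool [2.67146551e-02 7.23247593e-02 8.26852609e+01]
```

Emit:
step_arm(
  increments="0 0 0 0 0 0 -0.9;0 0 0 0 0 0 -0.9;0 0 0 0 0 0 -0.9",
)

```text
time: 13.0
tool_pos: [578.1, -3.0, 181.0]
tcp_rot: [2.942, -0.0, 1.466]
contact_force: [-2.2, -0.3, 0.4]
grip_width: 14.0
```

Emit:
step_arm(
  increments="0 0 0 0 0.4 -2 -0.9;0 0 0 0 0.8 -4 -0.9;0 0 0 0 0.8 -4 -0.9;0 0 0 0 0.8 -4 -0.9",
)

```text
time: 13.5
tool_pos: [578.0, -2.9, 184.7]
tcp_rot: [2.943, -0.0, 1.466]
contact_force: [0.4, -0.6, -5.7]
grip_width: 13.8
```

Emit:
step_arm(
  increments="0 0 0 0 0.3 -1.5 -0.9;0 0 0 0 0.6 -3 -0.9;0 0 0 0 0.6 -3 -0.9;0 0 0 0 0.6 -3 -0.9",
)

```text
time: 14.0
tool_pos: [578.2, -3.0, 188.2]
tcp_rot: [2.942, -0.0, 1.466]
contact_force: [0.1, 0.2, -7.3]
grip_width: 13.4
```

Emit:
step_arm(
  increments="0.05 0 0 0 4.1 0.1 -0.9;0.1 0 0 0 8.3 0.4 -0.9;0.15 0 0 0 12.4 0.9 -0.9;0.2 0 0 0 16.5 1.7 -0.9;0.2 0 0 0 16.5 1.7 -0.9;0.2 0 0 0 16.5 1.7 -0.9",
)

```text
time: 14.75
tool_pos: [594.4, -4.7, 189.5]
tcp_rot: [3.142, -0.0, 1.466]
contact_force: [0.5, 0.7, -7.3]
grip_width: 13.5
```

Run:
```python
from h import *
o=get_obs();print(o['tool_pos'],o['tcp_rot'],o['contact_force'],o['moment'],o['grip_width'])
T=Tw();g=T[:3,3]+83*T[:3,2];print('axis st',st(g))
d=cam('side');crop(d,240,110,420,290,3.3,'d13.png')
w=cam('wrist','w13.png')
```

```text
[594.42054965  -4.67037605 189.53116186] [ 3.14150092e+00 -9.23678419e-05  1.46612335e+00] [ 0.52114319  0.74824087 -7.2576089 ] [ 0.02810197 -0.01780786  0.0461596 ] 13.478516407576521
axis st [ -0.2   0.8 106.5]
```

View pics/d13.png

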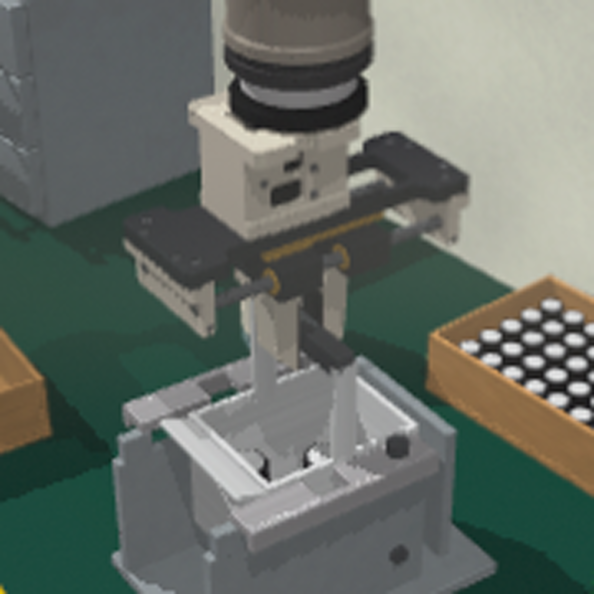

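View pics/w13.png

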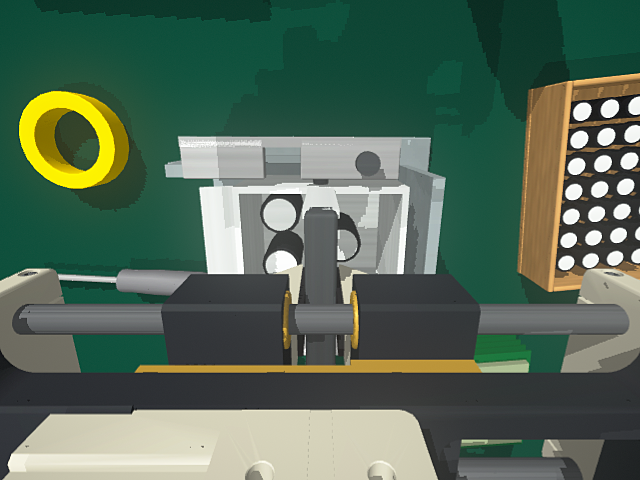

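Emit:
step_arm(
  increments="0 0 0 0 -4 0 -0.9;0 0 0 0 -8 0 -0.9;0 0 0 0 -12 0 -0.9;0 0 0 0 -12 0 -0.9",
)

```text
time: 15.35
tool_pos: [582.3, -3.4, 189.9]
tcp_rot: [-3.141, -0.0, 1.466]
contact_force: [-0.3, 0.6, -5.9]
grip_width: 13.6
```

Emit:
step_arm(
  increments="0 0 0 0 -4 0 -0.9;0 0 0 0 -8 0 -0.9;0 0 0 0 -12.3 0 -0.9;0 0 0 0 -12.3 0 -0.9;0 0 0 0 -12.3 0 -0.9",
)

```text
time: 15.98
tool_pos: [570.6, -2.2, 189.9]
tcp_rot: [-3.142, -0.0, 1.466]
contact_force: [-0.6, -0.1, -6.6]
grip_width: 13.6
```

Run:
```python
from h import *
o=get_obs();print(o['tool_pos'],o['tcp_rot'],o['contact_force'],o['moment'],o['grip_width'])
T=Tw();g=T[:3,3]+83*T[:3,2];print('axis st',st(g))
w=cam('wrist');crop(w,150,110,460,290,2.5,'w14.png')
```

```text
[570.59280391  -2.19324215 189.87529902] [-3.14155650e+00 -7.45644815e-05  1.46605424e+00] [-0.55599271 -0.13371925 -6.62245759] [-0.01786476 -0.01447522 -0.0182177 ] 13.581696072409065
axis st [-24.1   0.8 106.9]
```

View pics/w14.png

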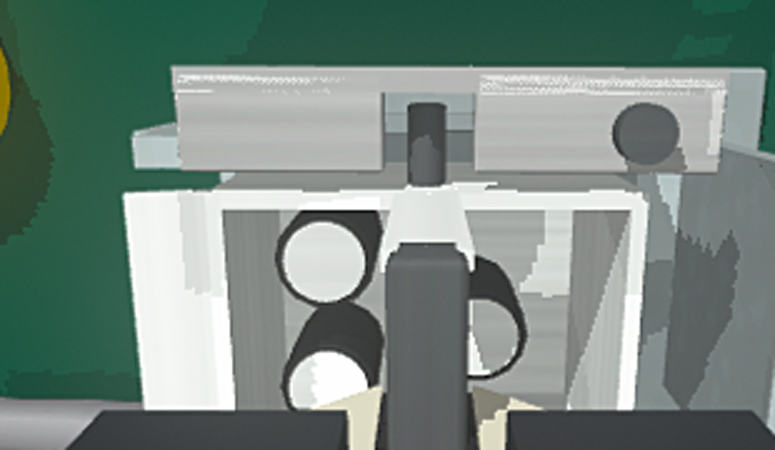

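The pin (px 408–446) is centred in the gate (382–475). Lift gently.

Emit:
step_arm(
  increments="0 0 0 0 0 -2 -0.9;0 0 0 0 0 -4 -0.9;0 0 0 0 0 -6 -0.9;0 0 0 0 0 -8 -0.9;0 0 0 0 0 -8 -0.9",
)

```text
time: 16.65
tool_pos: [570.6, -2.2, 198.0]
tcp_rot: [3.142, -0.0, 1.466]
contact_force: [-0.0, 0.7, -5.7]
grip_width: 13.2
```

Emit:
step_arm(
  increments="0 0 0 0 0 -6 -0.9;0 0 0 0 0 -12 -0.9;0 0 0 0 0 -18 -0.9;0 0 0 0 0 -24 -0.9;0 0 0 0 0 -30 -0.9;0 0 0 0 0 -36 -0.9;0 0 0 0 0 -36 -0.9",
)

```text
time: 17.52
tool_pos: [570.8, -2.2, 234.4]
tcp_rot: [3.141, -0.0, 1.466]
contact_force: [0.6, 0.0, -6.3]
grip_width: 13.5
```

Run:
```python
from h import *
R1=rpy(np.pi,0,1.466);R2=rpy(np.pi,0,1.708)
print(delta(R1,[571,-2,319]));print(delta(R2,[539,-309,319]));print(delta(R2,[539,-309,190]))
```

```text
(array([ 0.001, -0.   ,  0.   ]), array([  0.2,   0.3, -84.6]))
(array([ 0.001,  0.   , -0.242]), array([-308.4,    0.5,  -84.6]))
(array([ 0.001,  0.   , -0.242]), array([-308.4,    0.4,   44.4]))
```

Emit:
step_arm(
  increments="0 0 0 0 0 -12 -0.9;0 0 0 0 0 -28 -0.9;0 0 0 0 0 -46 -0.9;0 0 0 0 0 -64 -0.9;0 0 0 0 0 -77 -0.9;0 0 0 -4 0 -84 -0.9;0 0 -0.02 -16 0 -85 -0.9;0 0 -0.05 -36 0 -85 -0.9;0 0 -0.08 -60 0 -85 -0.9;0 0 -0.11 -85 0 -85 -0.9;0 0 -0.14 -112 0 -85 -0.9;0 0 -0.17 -139 0 -85 -0.9;0 0 -0.2 -166 0 -85 -0.9;0 0 -0.22 -193 0 -85 -0.9;0 0 -0.24 -220 0 -85 -0.9;0 0 -0.24 -245 0 -85 -0.9;0 0 -0.24 -268 0 -85 -0.9;0 0 -0.24 -288 0 -85 -0.9;0 0 -0.24 -302 0 -85 -0.9;0 0 -0.24 -308.4 0.5 -84.6 -0.9",
)

```text
time: 20.02
tool_pos: [538.7, -309.6, 318.2]
tcp_rot: [-3.141, -0.001, 1.706]
contact_force: [0.3, 0.7, -7.1]
grip_width: 13.8
```

Emit:
step_arm(
  increments="0 0 0 0 0 0 -0.9;0 0 0 0 0 20 -0.9;0 0 0 0 0 45 -0.9;0 0 0 0 0 70 -0.9;0 0 0 0 0 90 -0.9;0 0 0 0 0 100 -0.9;0 0 0 0 0 100 -0.9",
)

```text
time: 20.9
tool_pos: [538.7, -308.3, 218.0]
tcp_rot: [-3.14, -0.001, 1.707]
contact_force: [0.1, -0.2, -6.8]
grip_width: 13.7
```

Run:
```python
from h import *
o=get_obs();print(o['tool_pos'],o['tcp_rot'],o['contact_force'],o['moment'],o['grip_width'])
d=cam('side');crop(d,270,160,560,470,1.9,'d15.png')
s=cam('scene');crop(s,60,130,280,380,2.4,'s15.png')
```

```text
[ 538.74192332 -308.32371383  218.04189255] [-3.14043253e+00 -1.16846803e-03  1.70667690e+00] [ 0.12667678 -0.16180673 -6.75586535] [-0.00339155 -0.17103165 -0.05545481] 13.726773037118722
```

View pics/d15.png

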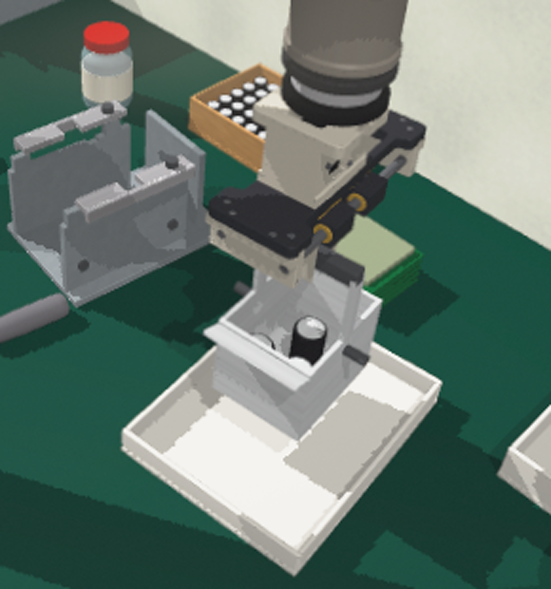

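View pics/s15.png

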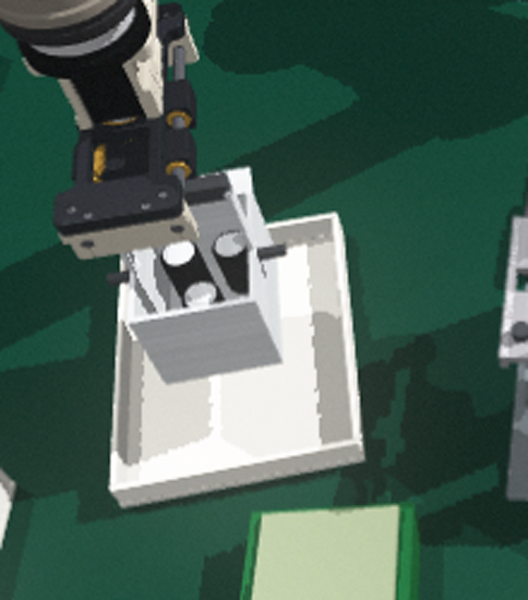

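Emit:
step_arm(
  increments="0 0 0 0 0 12 -0.9;0 0 0 0 0 26 -0.9;0 0 0 0 0 40 -0.9;0 0 0 0 0 50 -0.9;0 0 0 0 0 54 -0.9;0 0 0 0 0 54 -0.9",
)

```text
time: 21.75
tool_pos: [538.7, -309.0, 164.2]
tcp_rot: [-3.141, -0.0, 1.706]
contact_force: [-0.1, -0.5, -6.0]
grip_width: 13.9
```

Emit:
step_arm(
  increments="0 0 0 0 0 1 -0.9;0 0 0 0 0 2 -0.9;0 0 0 0 0 3 -0.9;0 0 0 0 0 4 -0.9;0 0 0 0 0 4 -0.9",
)

```text
time: 22.38
tool_pos: [538.7, -308.9, 160.2]
tcp_rot: [-3.141, -0.0, 1.706]
contact_force: [0.8, -0.4, -6.0]
grip_width: 13.9
```

Emit:
step_arm(
  increments="0 0 0 0 0 0.7 -0.9;0 0 0 0 0 1.5 -0.9;0 0 0 0 0 1.5 -0.9",
)

```text
time: 22.75
tool_pos: [538.7, -308.9, 158.8]
tcp_rot: [-3.141, -0.0, 1.706]
contact_force: [-0.3, -0.6, -5.7]
grip_width: 13.8
```

Emit:
step_arm(
  increments="0 0 0 0 0 0.7 -0.9;0 0 0 0 0 1.3 -0.9;0 0 0 0 0 1.3 -0.9",
)

```text
time: 23.12
tool_pos: [538.7, -309.0, 157.9]
tcp_rot: [-3.141, 0.0, 1.706]
contact_force: [-0.4, 1.0, -4.3]
grip_width: 13.7
```

Contact is beginning (z 157.9, force falling).

Emit:
step_arm(
  increments="0 0 0 0 0 0.6 -0.9;0 0 0 0 0 1.2 -0.9;0 0 0 0 0 1.2 -0.9;0 0 0 0 0 1.2 -0.9",
)

```text
time: 23.62
tool_pos: [538.8, -309.1, 157.8]
tcp_rot: [3.141, 0.001, 1.706]
contact_force: [-4.4, 1.2, 5.8]
grip_width: 13.7
```

Run:
```python
from h import *
d=cam('side');crop(d,270,160,560,470,1.9,'d16.png')
s=cam('scene');crop(s,60,130,280,380,2.4,'s16.png');print(get_obs()['contact_force'],get_obs()['moment'])
```

```text
[-4.27773756  2.0576021   4.91726161] [ 0.41624841  0.67921187 -0.00125632]
```

View pics/d16.png

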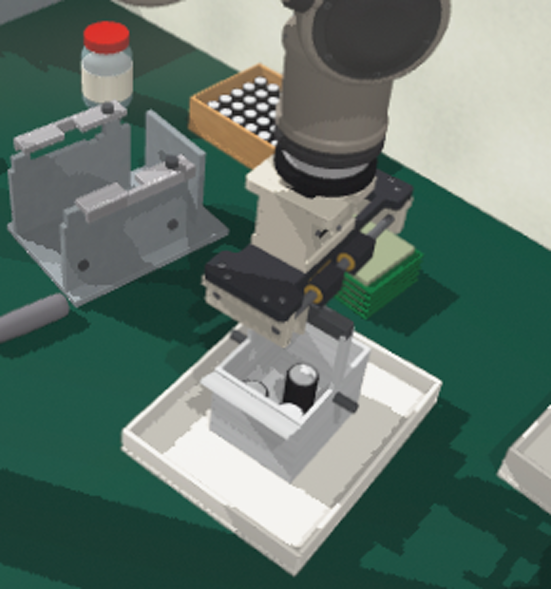

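View pics/s16.png

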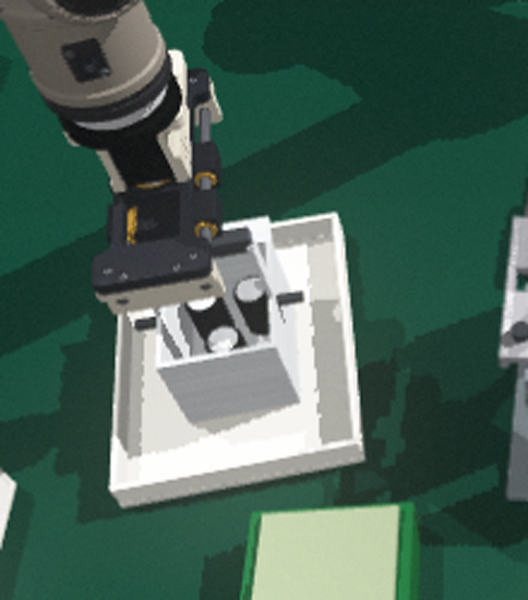

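Emit:
step_arm(
  increments="0 0 0 0 0 0 -0.2;0 0 0 0 0 0 0.2;0 0 0 0 0 0 0.4;0 0 0 0 0 0 0.4;0 0 0 0 0 0 0.4;0 0 0 0 0 0 0.4;0 0 0 0 0 0 0.4;0 0 0 0 0 0 0.4",
)

```text
time: 24.72
tool_pos: [538.7, -308.9, 156.3]
tcp_rot: [-3.141, -0.0, 1.706]
contact_force: [0.1, -0.1, -0.1]
grip_width: 64.1
```

Emit:
step_arm(
  increments="0 0 0 0 0 -10 0.4;0 0 0 0 0 -30 0.4;0 0 0 0 0 -60 0.4;0 0 0 0 0 -100 0.4;0 0 0 0 0 -130 0.4;0 0 0 100 0 -140 0.4;0 0 0 150 0 -140 0.4;0 0 0 150 0 -140 0.4;0 0 0 150 0 -140 0.4",
)

```text
time: 25.85
tool_pos: [518.6, -158.8, 297.8]
tcp_rot: [3.14, 0.001, 1.709]
contact_force: [0.9, -0.1, -0.1]
grip_width: 64.2
```

Run:
```python
from h import *
o=get_obs();print(o['tool_pos'],o['contact_force'],o['grip_width'],o['time'])
d=cam('side','d17.png');s=cam('scene','s17.png')
crop(d,300,240,520,470,2.5,'d18.png')
```

```text
[ 518.56908479 -158.75982542  297.80564137] [ 0.87447624 -0.06509096 -0.1492891 ] 64.18791507786587 25.85
```

View pics/s17.png

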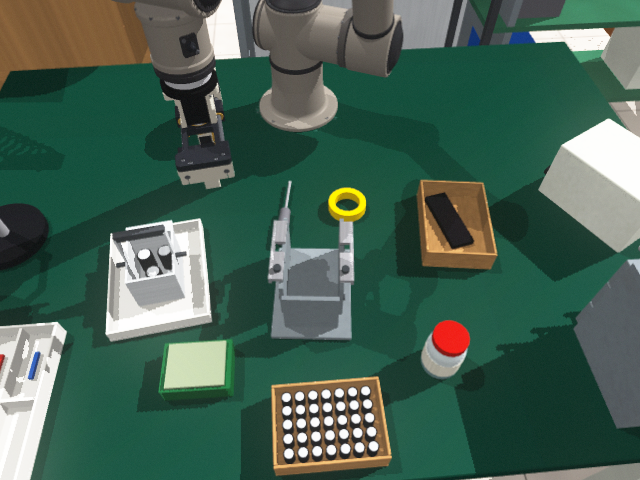

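View pics/d18.png

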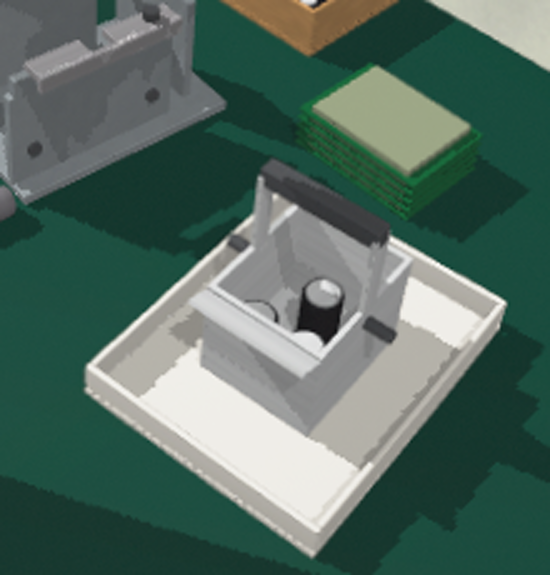

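```bash
python3 -c "
from plant import *
print(get_obs()['dq'].round(3));print(close_job())"
```

```text
[-0.019  0.017 -0.003  0.001 -0.001  0.   ]
the job is handed in; nothing more can be done
None
```

The job is done and handed in at about 26 s; the hand-in reports no verdict.

- **Chock:** I gripped it across its 50 mm width and drew it straight up while the bucket stayed in its seats. It was laid in the carton and let go. At the first placing pose two joints came close to their limits, so I used a smaller tilt. In the last picture it lies flat in the carton.
- **Bucket off the stand:** I gripped the handle at its nosed-down angle, raised the bucket about 7 mm, then turned it upright about its pins. I then moved it about 24 mm forward, where the wrist picture showed a pin centred in its gate, and lifted it through. The wrist force never rose above the bucket's weight of about 7 N.
- **Tray:** The bucket was lowered until the tray floor carried its full weight, at the expected height, and only then released. I pressed slightly past first contact, and the force changed by about 10 N. In the last pictures it stands upright in the tray, with the three capacitors visible in it.
- **Other things:** The jar, tape, screwdriver and boards look unmoved, and the arm is clear of everything.
- **Disagreement:** I measured the gate centre at 23.7 mm in front of the seat, while the task gives 25 to 60 mm. That is within the 2 mm camera calibration, and the pins came up through the gate cleanly.

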